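# Close the steriliser and hold its run lever

### The job

Gently lower the open lid of the steriliser box until it is fully shut, and only then press down the spring-loaded lever of the hand switch with your fingertips to half of its travel, its run position, never down to its bottom stop (that trips it). Keep it at half travel for at least two seconds and finish while still holding it there, with the lid shut; leave the bottles, jar, cup and film roll where they are.

Things in the scene. Friction and masses are not known exactly. Their poses are not given: they have to be found in the camera images.
- steriliser: White open-topped box, 200 (x) x 180 (y) x 100 (z) mm, fixed, steel tattoo grips lying inside. Origin: centre of its underside; its x axis points from its vented front, which faces roughly to the robot, to the hinge side; y left; z up. The lid's hinge line is parallel to y, at x = +100, z = +100.5 mm.
- lid (a joint): Lid angle, rad: 0 = fully shut (flat on the rim), growing as it opens upward, at most 1.5; starts between 0.75 and 1.15. The hinge is stiff (0.45 N m of friction): the lid stays where it is left and does not fall by itself. The lid is an aluminium plate 200 x 180 x 10 mm, about 0.3 kg, its underside on the hinge line.
- lid_tab (a point): Centre of the outer (upper when shut) face of the black finger tab, 60 mm wide, 10 mm thick, standing 25 mm out from the middle of the lid's free edge. On the lid, 213 mm from the hinge line and 10 mm above its underside; tab's tip 225 mm from the hinge line. Shut: 110.5 mm above the table, at x = -113 mm of the box. Pushing the tab down along its arc with the fingertips shuts the lid.
- run_switch: The hand switch: low grey block 160 (x) x 70 (y) x 28 (z) mm, fixed, left or right of the steriliser, with a sprung steel lever. Origin: centre of its underside; x points from the pad end, which faces roughly to the robot, to the pivot end; z up. Pivot line parallel to y at x = +60, z = +50 mm, between cheeks 66 mm high. A small post beside the lever has two ribs marking the run position.
- lever (a joint): Lever angle, rad: 0 = released (rising from the pivot towards the pad at 0.40 above level), growing as the pad is pressed down, 0.44 = bottom stop. Half travel, the run position, is 0.22 (0.15 to 0.29 will do); beyond 0.40 it trips. It springs up when let go. Force down on the pad: about 3 N to start, 7.5 N at half travel, 12 N at the bottom.
- lever_pad (a point): Centre of the top face of the lever's black pad, 45 mm along the lever x 48 mm wide; 125 mm along the lever from the pivot line and 12 mm above the lever's centre line, which passes through the pivot. Height over the table: 110 mm released, 84 mm at half travel (92 to 76 will do), 57 mm at the bottom stop. Free from above.
- ink0: Black ink bottle, 28 mm wide, 78 mm high, standing in the steel caddy (110 x 100 x 35 mm tray, fixed). Bystander, to be left alone. Origin: centre of its underside; z up.
- ink1: Second such ink bottle in the caddy. Bystander, to be left alone. Origin: centre of its underside; z up.
- ink2: Third such ink bottle in the caddy. Bystander, to be left alone. Origin: centre of its underside; z up.
- jar: Amber glass jar, 60 mm wide, 45 mm high, on the table at the robot's side. Bystander, to be left alone. Origin: centre of its underside; z up.
- cup: Steel cup, 60 mm wide, 50 mm high, on the table at the robot's side. Bystander, to be left alone. Origin: centre of its underside; z up.
- soap: Amber soap bottle, 70 mm wide, 170 mm high, at the left side. Bystander, to be left alone. Origin: centre of its underside; z up.
- rinse: White rinse bottle, 64 mm wide, 160 mm high, at the right side. Bystander, to be left alone. Origin: centre of its underside; z up.
- film: Upright cardboard-brown film roll, 52 mm wide, 280 mm high, at the left side. Bystander, to be left alone. Origin: centre of its underside; z up.
There are look-alikes about, which are no part of the job. Leave any purple or turquoise look-alike of the run_switch alone.

How it is judged:
On the way, in this order (a step that is already met when the one before it is completed fails the run):
1. the lid is fully shut (value of joint lid below 0.04 rad), for 0.2 s.
2. with the lid shut, the fingers hold the lever at half travel for two seconds (value of joint lid below 0.04 rad and value of joint lever between 0.15 and 0.29 rad and contact force between the fingers and lever above 1 N), for 2 s.
At the end, for the whole second after the job is handed in: The lid is shut (within 0.04 rad) and the fingers are still pressing the lever (more than 1 N), holding it still at half travel: between 0.15 and 0.29 rad of its 0.44 rad (all of step 2 and velocity of joint lever between -0.1 and 0.1 rad/s); the arm keeps its last pose, push and grip.
It fails at once if the lever is pressed to its bottom stop (beyond 0.40 rad) (value of joint lever above 0.4 rad).
It fails at once if the lever is pressed (beyond 0.10 rad) while the lid is still open (more than 0.10 rad) (value of joint each of lever, lid above 0.1 rad).
It fails at once if the lid is slammed (swings shut faster than 3 rad/s) (velocity of joint lid below -3 rad/s).
It fails at once if a bystander is moved by more than 30 mm or tipped (distance of any of ink0, ink1, ink2, jar, cup, soap, rinse, film from where it was at the start of the episode above 0.03 m or angle between any of ink0, ink1, ink2, jar, cup, soap, rinse, film's own z axis and vertical above 0.4 rad).
It also fails if it takes over 48 s, if anything falls off the work surface, if the arm or the gripper's body presses on something with over 40 N, if the wrist force passes 120 N, or if a joint passes its speed limit or range.

### The arm

A 7-joint arm with a two-finger parallel gripper is mounted at the origin on the work surface. World frame = base frame: x ahead of the robot, y to its left, z up, the work surface at z = 0. Lengths are in m, angles in rad, forces in N, time in s.
With the tool pointing down it reaches from about 0.4 to 0.9 m from the base axis. Payload 5.5 kg.
Tool frame: the origin (TCP) lies midway between the tips of the shut fingers; the grasp point (between the pads) lies 19 mm behind it; z points along the fingers, y is the line along which they close (so a half turn about z gives the same grasp; the last joint's range is limited). The gripper opens to 92 mm and grips with 3 to 60 N. Pads are 19 mm wide; open, the fingers measure 130 mm over their backs; the gripper's body (75 mm by 190 mm) begins 47 mm behind the grasp point.
Start: joints at [-0.956, 0.501, -0.427, 1.55, 0.221, 1.138, -0.21], TCP at [0.224, 0.61, 0.227] pointing down, gripper open.
Joint ranges: [-2.88, 2.88], [-0.31, 2.03], [-1.54, 1.56], [0.2, 2.42], [-1.41, 4.55], [0.19, 2.02], [-2.57, 2.57]. Speed limits (rad/s): [2.57, 2.57, 3.14, 3.14, 3.14, 3.14, 3.14].

### API

Orientations are given as a rotation vector (axis times angle).
In Python, from workcell import ctrl, ik, optics, ticket gives the robot as it stands. Calls block until the motion is done:
- ctrl.movep(position, orientation): joint-space move of the TCP to a pose.
- ctrl.servo_line(position, ori=None, v=0.15, until_force=None): straight line of the TCP; ori=None keeps the orientation; v is the mean speed in m/s. With until_force (N) it stops when the force on the tool has changed by that much, and returns True; else False.
- ctrl.move_joints(angles): joint-space move.
- ctrl.set_gripper(opening, force=None): finger opening in m; force is the grip in N (None keeps the last); returns when the fingers have stopped.
- ctrl.wait(seconds).
- ik(position, orientation): joint angles nearest the present ones, or None.
- ctrl.state(): the state.
- optics.read_camera(name): name is "scene" or "top" or "wrist"; returns (picture, depth): 400x640x3 uint8, red, green, blue; 400x640 float32, m along the optical axis (not along the pixel's ray), 0 where there is no reading.
- optics.calibration(name): a dict with "mtx" (3x3 intrinsics, pixels), "k1" (the pictures are not rectified: a ray, as slopes to the right and down, at radius r is drawn at 1 + k1 r^2 times it, then the intrinsics apply), "R" (3x3) and "t" (3): a world point X has camera coordinates R X + t. Camera axes: x right, y down, z forward; pixel columns grow to the right and rows downward; lengths in m; the calibration is good to about 2 mm. A picture is of the moment at which its call begins: read the wrist's pose just before it. calibration takes no time and is no camera call; for the wrist camera it gives the pose at the moment of the call.
A pose or a line that the arm cannot do raises ctrl.MotionError and nothing moves.
- ticket.job_done(): hands the job in; it is judged then, once.
The state is a dict: "time_s": time; "joints": joint angles; "joint_vel": joint speeds; "tau": joint torques, N m; "tool_pos": TCP position; "tcp_rot": TCP orientation; "force": force on the tool from outside, world axes, zero at the start; "wrist_torque": the same for the moment, N m; "grip_width": finger opening in m; "finger_force": force on a finger pad.
Only numpy, scipy, OpenCV 4.12 (cv2) and the standard library are available. Lean on these libraries where they do the work, as an engineer would, in place of code of your own. Each camera call takes 0.05 s, during which the arm holds its last target. There are 200 camera calls.

## Working session

There is one attempt and no reset: what is moved stays moved. The work goes in short steps, each a Python script; the robot and the scene stay as the last script left them, time stands still between calls to the robot, and variables do not carry over. Pictures are saved under pics/ and viewed, at most 10 in all, crops included, and the job is handed in when it is done.

```bash
ls; mkdir -p pics
cat > h.py <<'E'
import numpy as np, cv2
from workcell import ctrl, ik, optics, ticket
def grab(n):
    c=optics.calibration(n); p,d=optics.read_camera(n); return p,d,c
def pts(d,c):
    """world point per pixel from depth"""
    K=c["mtx"]; h,w=d.shape
    u,v=np.meshgrid(np.arange(w),np.arange(h))
    x=(u-K[0,2])/K[0,0]; y=(v-K[1,2])/K[1,1]
    k=c["k1"]; xu,yu=x.copy(),y.copy()
    for _ in range(8):
        s=1+k*(xu**2+yu**2); xu,yu=x/s,y/s
    P=np.stack([xu*d,yu*d,d],-1)
    return (P-np.asarray(c["t"]))@np.asarray(c["R"])
E
python3 - <<'E'
from h import *
for n in("scene","top"):
    p,d,c=grab(n); cv2.imwrite(f"pics/{n}0.png",p[:,:,::-1]); np.savez(f"{n}0.npz",p=p,d=d,W=pts(d,c),**{k:c[k] for k in c})
    print(n,-np.asarray(c["R"]).T@c["t"])
s=ctrl.state(); print(s["time_s"],s["tool_pos"],s["tcp_rot"],s["force"])
E
```

```text
pics
scene [ 1.3486423  -0.12723245  0.85172478]
top [ 0.20079059 -0.02572304  1.73707324]
0.1 [0.22380683 0.6095847  0.22577899] [-5.49643825e-01 -3.09276346e+00  2.69815625e-03] [ 0.79733366 -0.65595807  0.16130346]
```

View pics/scene0.png

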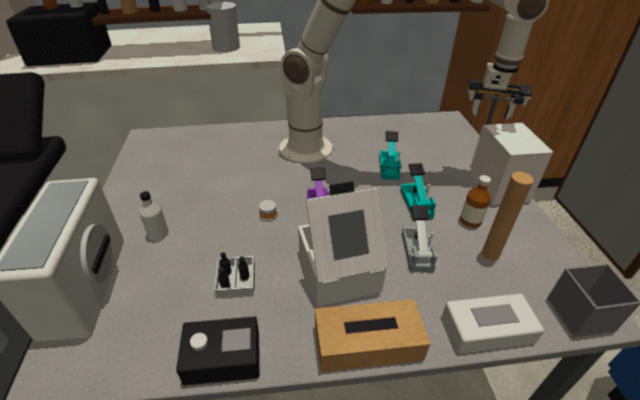

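View pics/top0.png

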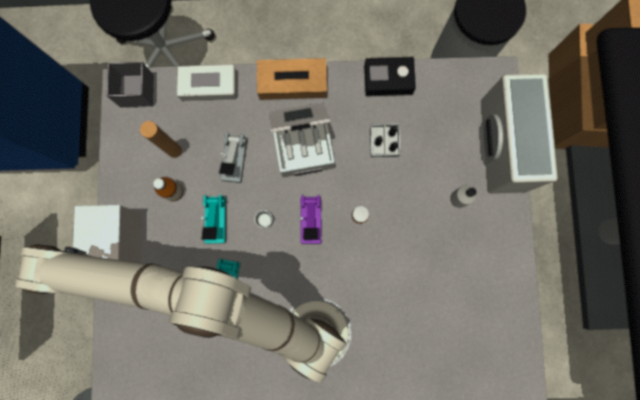

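The scene view shows the box with its open lid (black tab at about (342,188)) and the grey switch at (420,245). In the top view the box is at (303,148) and the grey switch at (232,158). The turquoise and purple ones are look-alikes. Next I measure with depth.

Run:
```python
from h import *
T=np.load("top0.npz"); S=np.load("scene0.npz")
def rect(P,name):
    r=cv2.minAreaRect(P[:,:2].astype(np.float32)*1000); print(name,len(P),np.round(r[0]),np.round(r[1]),round(r[2],1),"z",np.round(np.percentile(P[:,2],[5,50,95]),3))
def reg(D,u0,u1,v0,v1):
    W=D["W"][v0:v1,u0:u1].reshape(-1,3); C=D["p"][v0:v1,u0:u1].reshape(-1,3).astype(int); d=D["d"][v0:v1,u0:u1].ravel()
    return W[d>0],C[d>0]
W,C=reg(T,210,255,125,190); rect(W[W[:,2]>.015],"switch all top"); rect(W[(W[:,2]>.018)&(W[:,2]<.034)],"block"); 
dk=(C.max(1)<55); rect(W[dk&(W[:,2]>.09)&(W[:,2]<.13)],"pad top")
print("pad mean",W[dk&(W[:,2]>.09)].mean(0))
W,C=reg(S,395,445,200,275); dk=(C.max(1)<55)&(W[:,2]>.09)&(W[:,2]<.13); rect(W[dk],"pad scene");print(W[dk].mean(0)); rect(W[(W[:,2]>.02)&(W[:,2]<.034)],"block scene"); rect(W[W[:,2]>.015],"all scene")
W,C=reg(T,262,345,95,182); rect(W[(W[:,2]>.09)&(W[:,2]<.11)&(C.min(1)>120)],"rim top"); rect(W[W[:,2]>.13],"lid top")
W,C=reg(S,295,395,175,305); dk=(C.max(1)<55)
W2=W[W[:,2]>.12]; rect(W2,"lid scene")
m=W2.mean(0);n=np.linalg.svd(W2-m,full_matrices=False)[2][2]; n*=np.sign(n[2]); print("lid n",n,"angle",np.arccos(n[2]),"az",np.arctan2(n[1],n[0]),m)
Wt,Ct=reg(S,325,358,178,196); dk=(Ct.max(1)<50)&(Wt[:,2]>.15); rect(Wt[dk],"tab");print(Wt[dk].mean(0), ((Wt[dk]-m)@n).mean())
# obstacle heights above table in top view
Wf=T["W"]; 
cv2.imwrite("pics/crop1.png",cv2.hconcat([cv2.resize(T["p"][85:195,200:350,::-1],None,fx=2.6,fy=2.6,interpolation=2),cv2.resize(S["p"][170:310,290:450,::-1],(390,286),interpolation=2)]))
```

```text
switch all top 1001 [597. 268.] [ 72. 162.] 81.9 z [0.021 0.052 0.114]
block 449 [597. 267.] [ 72. 162.] 81.3 z [0.02  0.026 0.032]
pad top 138 [543. 273.] [42. 37.] 81.3 z [0.101 0.111 0.119]
pad mean [0.54182175 0.27188856 0.11043682]
pad scene 176 [549. 276.] [45. 39.] 83.9 z [0.099 0.107 0.115]
[0.55092407 0.27698627 0.10672451]
block scene 581 [540. 290.] [ 94. 290.] 71.0 z [0.022 0.027 0.03 ]
all scene 1663 [540. 290.] [ 95. 293.] 70.7 z [0.022 0.055 0.11 ]
rim top 334 [643.  28.] [205. 180.] 8.4 z [0.091 0.099 0.105]
lid top 1120 [675.  32.] [119. 179.] 8.6 z [0.145 0.228 0.288]
lid scene 5766 [679.  35.] [124. 181.] 8.3 z [0.128 0.202 0.271]
lid n [0.81916035 0.11888044 0.5611094 ] angle 0.975070863155583 az 0.14411860346183192 [0.68432406 0.03260112 0.20119571]
tab 219 [630.  26.] [16. 58.] 9.5 z [0.274 0.282 0.29 ]
[0.62968852 0.02578469 0.28235555] -2.6066660840118366e-05
```

View pics/crop1.png

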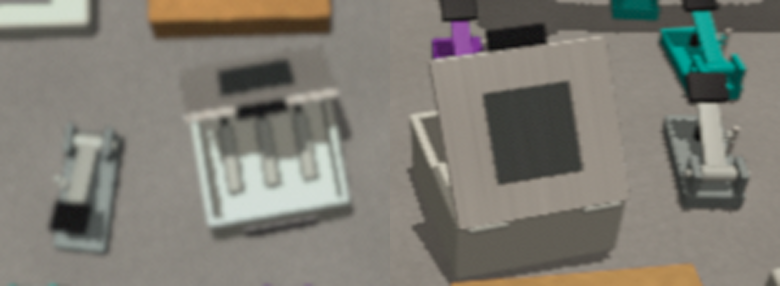

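Switch centre is (597,268), yaw −8.1°; the pad matches the model at about (547,275,110). Box centre is (643,28), yaw 8.3°, lid angle 0.975; the predicted tab (632,26,282) matches the measured (630,26,282). Closing the lid now.

```bash
cat >> h.py <<'E'
from scipy.spatial.transform import Rotation as Ro
def ori(yaw,t):
    bx=np.array([np.cos(yaw),np.sin(yaw),0]); by=np.array([-np.sin(yaw),np.cos(yaw),0]); Z=np.array([0,0,1.])
    return Ro.from_matrix(np.stack([np.sin(t)*Z-np.cos(t)*bx,by,-np.sin(t)*bx-np.cos(t)*Z],1)).as_rotvec()
def loc(c,yaw,x,z,y=0): return np.array([c[0]+x*np.cos(yaw)-y*np.sin(yaw),c[1]+x*np.sin(yaw)+y*np.cos(yaw),z])
BOX,BY=(.643,.028),np.radians(8.3)
SW,SY=(.597,.268),np.radians(-8.1)
def tab(a,h=.010): return loc(BOX,BY,.1-.213*np.cos(a)+h*np.sin(a),.1005+.213*np.sin(a)+h*np.cos(a)), ori(BY,max(a,0)/2)
def show(m=""):
    s=ctrl.state(); print(m,round(s["time_s"],2),np.round(s["tool_pos"],4),np.round(s["force"],1))
E
python3 - <<'E'
from h import *
A=[1.3,1.1,.95,.8,.65,.5,.35,.2,.08]
way=[((.3,.45,.46),ori(0,0)),((.52,.15,.48),ori(BY,.3))]
ok=[ik(*w) is not None for w in way]+[ik(*tab(a)) is not None for a in A]; print(ok)
if all(ok):
    ctrl.set_gripper(0.0,20)
    p=ctrl.state()["tool_pos"].copy() if hasattr(ctrl.state()["tool_pos"],"copy") else list(ctrl.state()["tool_pos"])
    p=np.array(p); p[2]=.45; ctrl.servo_line(p,v=.25)
    for w in way: ctrl.movep(*w); show("way")
    q,o=tab(1.3); ctrl.movep(q+np.array([0,0,.04]),o)
    for a in A[:]:
        q,o=tab(a); ctrl.servo_line(q,o,v=.12); show(a)
    q,o=tab(-.03); hit=ctrl.servo_line(q,o,v=.05,until_force=8); show(hit)
    ctrl.wait(.4); show("held")
    p=np.array(ctrl.state()["tool_pos"]);p[2]+=.13; ctrl.servo_line(p,v=.2); show("up")
    g,d,c=grab("scene"); cv2.imwrite("pics/lid.png",g[:,:,::-1]); W=pts(d,c)
    m=(W[...,0]>.56)&(W[...,0]<.74)&(abs(W[...,1]-.03)<.07)&(W[...,2]>.09)&(W[...,2]<.14); P=W[m]; k=P.mean(0);n=np.linalg.svd(P-k,full_matrices=False)[2][2]; print(k,n,len(P))
E
```

```text
[True, True, False, True, True, True, True, True, True, True, True]
```

Run:
```python
from h import *
A=[1.13,.98,.82,.65,.5,.35,.2,.08]
q0,o0=tab(1.13); q0=q0+np.array([0,0,.06])
way=[((.3,.45,.46),ori(0,0)),((.52,.15,.46),ori(BY,.3)),(q0,o0)]
ok=[ik(*w) is not None for w in way]+[ik(*tab(a)) is not None for a in A]; print(ok)
if all(ok):
    ctrl.set_gripper(0.0,20)
    p=np.array(ctrl.state()["tool_pos"]); p[2]=.45; ctrl.servo_line(p,v=.25)
    for w in way: ctrl.movep(*w); show("way")
    for a in A:
        q,o=tab(a); ctrl.servo_line(q,o,v=.12); show(a)
    q,o=tab(-.03); hit=ctrl.servo_line(q,o,v=.05,until_force=8); show(hit)
    ctrl.wait(.4); show("held")
    p=np.array(ctrl.state()["tool_pos"]);p[2]+=.13; ctrl.servo_line(p,v=.2); show("up")
    g,d,c=grab("scene"); cv2.imwrite("pics/lid.png",g[:,:,::-1]); W=pts(d,c)
    m=(W[...,0]>.56)&(W[...,0]<.74)&(abs(W[...,1]-.03)<.07)&(W[...,2]>.09)&(W[...,2]<.14); P=W[m]; k=P.mean(0);n=np.linalg.svd(P-k,full_matrices=False)[2][2]; print(k,n,len(P))
```

```text
[True, True, False, True, True, True, True, True, True, True, True]
```

```bash
sed -i 's#max(a,0)/2#max(a,0)*.25#' h.py
cat > lid.py <<'E'
from h import *
A=[1.13,.98,.82,.65,.5,.35,.2,.08]
for dz in (.06,.05,.04):
    q0,o0=tab(1.13); q0=q0+np.array([0,0,dz])
    if ik(q0,o0) is not None: break
way=[((.3,.45,.46),ori(0,0)),((.52,.15,.46),ori(BY,.25)),(q0,o0)]
ok=[ik(*w) is not None for w in way]+[ik(*tab(a)) is not None for a in A]; print(dz,ok)
if all(ok):
    ctrl.set_gripper(0.0,20)
    p=np.array(ctrl.state()["tool_pos"]); p[2]=.45; ctrl.servo_line(p,v=.25)
    for w in way: ctrl.movep(*w); show("way")
    for a in A:
        q,o=tab(a); ctrl.servo_line(q,o,v=.12); show(a)
    q,o=tab(-.03); hit=ctrl.servo_line(q,o,v=.05,until_force=8); show(hit)
    ctrl.wait(.4); show("held")
    p=np.array(ctrl.state()["tool_pos"]);p[2]+=.13; ctrl.servo_line(p,v=.2); show("up")
    g,d,c=grab("scene"); cv2.imwrite("pics/lid.png",g[:,:,::-1]); W=pts(d,c)
    m=(W[...,0]>.56)&(W[...,0]<.74)&(abs(W[...,1]-.03)<.07)&(W[...,2]>.09)&(W[...,2]<.14); P=W[m]; k=P.mean(0);n=np.linalg.svd(P-k,full_matrices=False)[2][2]; print(k,n,len(P))
E
python3 lid.py
```

```text
0.06 [True, True, True, True, True, True, True, True, True, True, True]
way 3.33 [0.2995 0.4503 0.4593] [-0.2  0.4  1.4]
way 4.72 [0.5194 0.1522 0.46  ] [-0.3  0.1  0.7]
way 5.58 [0.6607 0.0329 0.3586] [-0.1  0.7  0.2]
1.13 6.23 [0.6612 0.0312 0.2987] [-0.4  0.4  0.3]
0.98 6.65 [0.6333 0.0264 0.2846] [-0.5 -0.5  0.6]
0.82 7.08 [0.6062 0.0226 0.2637] [ 0.3 -0.3  1. ]
0.65 7.53 [0.5811 0.019  0.238 ] [ 0.1 -1.   0.2]
0.5 7.95 [0.5627 0.0163 0.212 ] [0.5 0.6 0.4]
0.35 8.37 [0.5483 0.0142 0.1837] [0.1 0.2 0.5]
0.2 8.78 [0.5383 0.0127 0.1534] [-0.  -0.8 -0.5]
0.08 9.15 [0.5333 0.012  0.1282] [ 0.  -0.  -0.6]
True 9.55 [0.5329 0.0119 0.1108] [-1.5 -0.3  6.3]
held 9.95 [0.5329 0.0119 0.1108] [-1.1 -0.3  7.4]
up 10.76 [0.532  0.0118 0.2395] [0.4 0.5 0.2]
[0.65917378 0.03034349 0.11000079] [0.01514016 0.00812067 0.9998524 ] 2806
```

The tab reads 0.1108 under 7 N against 0.1105 expected, and the lid plane is level, so the lid is shut. On to the lever.

```bash
cat > lev.py <<'E'
from h import *
def pad(th):
    e=.40-th; return loc(SW,SY,.06-.125*np.cos(e)+.012*np.sin(e),.05+.125*np.sin(e)+.012*np.cos(e)), ori(SY,e)
q,o=pad(0); up=q+np.array([0,0,.09]); o2=pad(.22)[1]
print(pad(0)[0],pad(.22)[0],[ik(up,o2) is not None,ik(pad(.22)[0],o2) is not None])
ctrl.movep(up,o2); show("above")
a=pad(0)[0]+np.array([0,0,.02]); ctrl.servo_line(a,v=.15); show("near")
for n in ("scene",):
    g,d,c=grab(n); cv2.imwrite("pics/near.png",cv2.resize(g[150:310,300:500,::-1],None,fx=3,fy=3))
hit=ctrl.servo_line(pad(.1)[0],o2,v=.03,until_force=2); show(hit)
E
python3 lev.py
```

```text
[0.5470438  0.27510982 0.10973002] [0.53677478 0.27657132 0.08418482] [True, True]
above 11.85 [0.5474 0.2732 0.1991] [ 0.5 -0.5 -0.1]
near 12.47 [0.5476 0.2746 0.1304] [ 0.2  0.4 -0. ]
True 13.18 [0.5433 0.2756 0.1108] [0.6 0.2 2.3]
```

View pics/near.png

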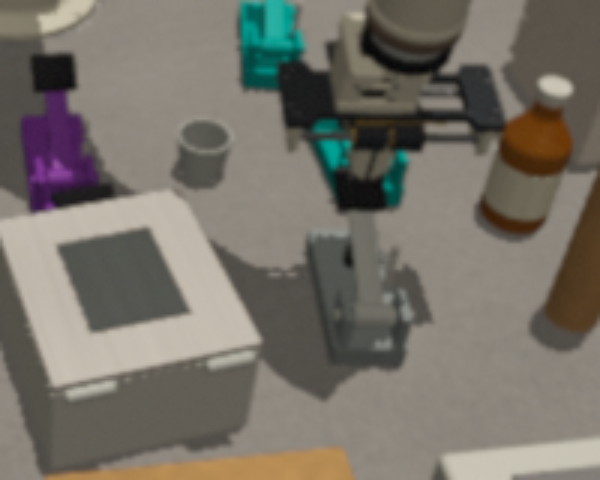

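The lid is flat on the box (around (130,290) in the crop), and the fingers are just above the pad (360,185), centred on it. Contact came at z = 0.1108, matching the expected 0.110, so I press to half travel.

```bash
cat > press.py <<'E'
from h import *
from math import sin,cos
def pad(th):
    e=.40-th; return loc(SW,SY,.06-.125*np.cos(e)+.012*np.sin(e),.05+.125*np.sin(e)+.012*np.cos(e))
o2=ori(SY,.18)
for th in(.1,.17,.22):
    ctrl.servo_line(pad(th),o2,v=.03); show(th)
ctrl.wait(.5); show("hold")
g,d,c=grab("scene"); cv2.imwrite("pics/press.png",cv2.resize(g[170:290,370:470,::-1],None,fx=5,fy=5,interpolation=2)); W=pts(d,c)
# lever arm top: points along the switch's centre line between pivot and pad
dx=W[...,:2]-np.array(SW); x=dx@[cos(SY),sin(SY)]; y=dx@[-sin(SY),cos(SY)]
m=(abs(y)<.008)&(x>-.03)&(x<.04)&(W[...,2]>.045)&(W[...,2]<.11)
f=np.polyfit(x[m],W[...,2][m],1); print("lever slope angle",np.arctan(-f[0]),"-> th",.4-np.arctan(-f[0]),m.sum(),np.std(W[...,2][m]-np.polyval(f,x[m])))
E
python3 press.py
```

```text
0.1 13.77 [0.541  0.2761 0.0983] [-1.5  0.2  6.1]
0.17 14.21 [0.5388 0.2765 0.0904] [-1.8 -0.3  6.5]
0.22 14.57 [0.537  0.2768 0.0846] [-1.5  0.1  7.7]
hold 15.07 [0.537  0.2768 0.0848] [-1.5 -0.7  8.1]
lever slope angle 0.17185457785387287 -> th 0.22814542214612715 118 0.002824871304851879
```

View pics/press.png

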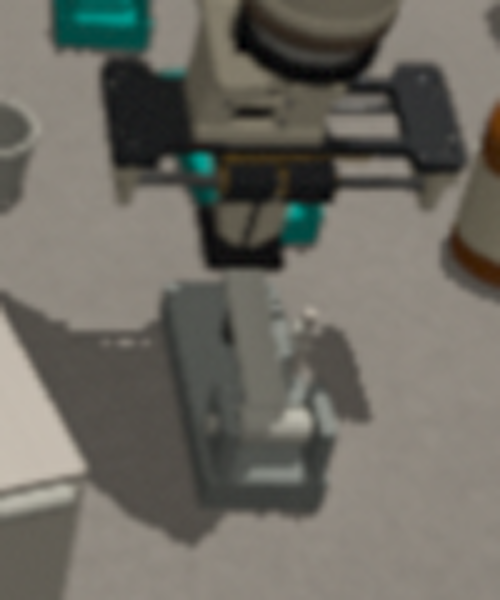

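The fingers hold the pad (240,240) down. Lever angle is about 0.22–0.23 from depth, height (0.0848) and force (8 N), which all agree. Holding, then handing in.

Run:
```python
from h import *
ctrl.wait(2.8); show("end"); print(ticket.job_done())
```

```text
end 17.92 [0.537  0.2768 0.0847] [-1.3 -0.   7.9]
the job is handed in; nothing more can be done
None
```

The lid is fully shut, and the lever was held at about half travel (0.22–0.23 rad, about 8 N) for over three seconds and was still held when I handed the job in at about 18 s; the verdict was not shown.

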